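# Take a glaze test tile off its display peg and rack it

### The arm

A 6-joint arm with a two-finger parallel gripper is mounted at the origin on the work surface. World frame = base frame: x ahead of the robot, y to its left, z up, the work surface at z = 0. Lengths are in m, angles in rad, forces in N, time in s.
With the tool pointing down it reaches from about 0.3 to 0.775 m from the base axis. Payload 14.6 kg.
Tool frame: the origin (TCP) lies midway between the tips of the shut fingers; the grasp point (between the pads) lies 19 mm behind it; z points along the fingers, y is the line along which they close (so a half turn about z gives the same grasp; the last joint's range is limited). The gripper opens to 94 mm and grips with 3 to 60 N. Pads are 16 mm wide; open, the fingers measure 119 mm over their backs; the gripper's body (75 mm by 177 mm) begins 78 mm behind the grasp point.
Start: joints at [1.145, 0.3, 1.521, -0, 1.321, -0.067], TCP at [0.193, 0.515, 0.185] pointing down, gripper open.
Joint ranges: [-3.03, 3.03], [-0.79, 2.21], [0.23, 2.52], [-1.04, 4.18], [0, 3.07], [-2.55, 2.55]. Speed limits (rad/s): [2.22, 2.22, 2.57, 3.14, 3.14, 3.14].

### API

Orientations are given as [roll, pitch, yaw] about the fixed x, y, z axes, in that order (R = Rz(yaw) Ry(pitch) Rx(roll)).
In Python, from station import telemetry, optics, ctrl gives the robot as it stands.
- The arm moves only by the tool carry_out, never from a script. Its argument "plan" is a list that holds one entry, the list of rows, each a list of 7 numbers: the shift along the tool's x, y, z in mm, then the turn, a rotation vector about the tool's x, y, z in rad, then the finger opening in mm, from 0 to 94. A call has 1 to 20 rows; each row shifts and turns the commanded pose from where the row before left it, along the tool's axes as they then stand; what a row does not reach is not made up. A row lasts 1/12 s, in which the tool goes at most 41.7 mm and 7.16 degrees, less where a joint would pass 70% of its speed; a pose out of reach is approached as far as the arm can. A call with a gripper value outside its range is refused whole. The fingers move at their own pace and stop on an object; "squeeze" is the grip in N (left out, the last holds). Time passes only in rows, so rows that do not move let the fingers close. It gives the time, the measured TCP pose, the force, the opening and the grip force at its end, in the units of the state.
- telemetry.get_obs(): the state, without advancing time (a new reading comes with each control period).
- optics.camera(name): name is "side" or "top" or "wrist"; returns a dict with "pixels" (480x640x3 uint8, red, green, blue), "intrinsics" (3x3 intrinsics, pixels), "dist_coeffs" ([k1, k2, p1, p2, k3] as OpenCV has them; the pictures are not rectified), "origin" and "rotation" of the camera in the world. Camera axes: x right, y down, z forward; pixel columns grow to the right and rows downward; lengths in m; the calibration is good to about 2 mm. A picture is of the moment at which its call begins. There is no depth.
- ctrl.hand_in(): hands the job in; it is judged then, once.
The state is a dict: "time_s": time; "qpos": joint angles; "joint_vel": joint speeds; "tau": joint torques, N m; "ee_pos": TCP position; "eef_rot": TCP orientation; "force": force on the tool from outside, world axes, zero at the start; "moment": the same for the moment, N m; "grip_width": finger opening in m; "grip_force": force on a finger pad.
Only numpy, scipy, OpenCV 4.12 (cv2) and the standard library are available. Lean on these libraries where they do the work, as an engineer would, in place of code of your own. Each camera call takes 0.05 s, during which the arm holds its last target. There are 200 camera calls.

### The job

Take the glaze test tile off the display stand's peg: slide it along the peg and raise its top end as needed so that it rides over the upturned tip, feeling your way because the fired tile is brittle and must never be pulled or pressed hard against the peg. Keep hold of it, then stand it upright in the empty slot of the wooden rack, down on the slot's floor and not sticking out at the rack's side, and let go, leaving the other tile and the things around undisturbed.

Things in the scene. Friction and masses are not known exactly. Their poses are not given: they have to be found in the camera images.
- stand: Fixed display stand: wooden foot 150 x 150 x 16 mm, upright plywood panel 14 mm thick, 150 wide, its top 188 mm above the bench, and one steel wire peg. Origin: on the bench straight below where the tile hangs. +x: the way the peg points, away from the panel; z up. Panel's front face at x = -60 mm.
- peg_root (a point): Point on the axis of the peg (round wire 7 mm thick) where the tile hangs, 175 mm above the bench; axes as the stand's. If true, it would run 75 mm straight along +x, then bend up 40 degrees and end 14 mm on, 12 mm higher. But it sits crookedly, unmeasured: all of it is turned about this point up or down and sideways, each by up to 0.13 rad (tip 12 mm). It does not give.
- tile_center (a point): Centre of the hanging tile: rigid fired clay, about 110 g, 8 mm thick (x), 64 wide (y), 116 tall (z, up), white with a brown band; both faces alike. A hole 12 wide, 20 high goes through, its centre 14 mm above this point, leaving 34 mm above it to grip from above across the thickness. The hole's upper edge rests on the wire, friction unknown. Brittle: over 12 N against stand or peg breaks it.
- rack: Fixed wooden rack block 140 mm (x) x 120 mm (y) x 45 mm high, origin at the centre of its underside. Two straight slots run right through along y, each 13 mm wide and 34 mm deep, at x = -38 mm (empty) and x = +38 mm (holding the other tile).
- slot (a point): Middle of the floor of the rack's empty slot, 11 mm above the bench, 34 mm below the rack's top; axes as the rack's: the slot runs along y and is 13 mm wide in x.
- other_tile_center (a point): Centre of the other tile, of the same kind, standing loosely in the rack's second slot; leave it there.
- mug: Bystander: brown mug, 80 mm across, 85 mm tall, origin at the centre of its underside.
- jar: Bystander: jar, 70 mm across, 90 mm tall, origin at the centre of its underside.
- brush: Bystander: a brush lying on the bench.

How it is judged:
By the outcome, as a careful person would: the job done as asked, in the order asked, and still so for the second after the job is handed in, with the robot touching nothing.
It also fails if it takes over 72 s, if anything falls off the work surface, if the arm or the gripper's body presses on something with over 40 N, if the wrist force passes 120 N, or if a joint passes its speed limit or range.

## Working session

There is one attempt and no reset: what is moved stays moved. The work goes in short steps, Python scripts to look and compute and a tool call to move; the robot and the scene stay as the last step left them, time stands still between calls to the robot, and variables do not carry over. Pictures are saved under pics/ and viewed, at most 10 in all, crops included, and the job is handed in when it is done.

Besides the shell and the picture viewer there is one more tool, called in YAML: its name, and indented under it one key for each argument. carry_out: Moves the arm, as the interface text tells. Its arguments: {"type":"object","properties":{"plan":{"type":"array","items":{"type":"array","items":{"type":"array","items":{"type":"number"}}}},"squeeze":{"type":"number"}},"required":["plan"]}

```bash
mkdir -p pics; ls
cat > h.py <<'E'
import numpy as np, cv2
from station import telemetry, optics, ctrl
from scipy.spatial.transform import Rotation as Rn
def cam(n,save=None):
    c=optics.camera(n)
    if save: cv2.imwrite('pics/'+save,c['pixels'][:,:,::-1])
    return c
def ray(c,uv):
    K=np.array(c['intrinsics']);d=np.array(c['dist_coeffs'])
    p=cv2.undistortPoints(np.array(uv,float).reshape(-1,1,2),K,d).reshape(-1,2)
    return np.array(c['origin']),np.c_[p,np.ones(len(p))]@np.array(c['rotation']).T
def plane(c,uv,z):
    o,d=ray(c,uv); return o+d*((z-o[2])/d[:,2])[:,None]
def tri(c1,a,c2,b):
    out=[]
    o1,d1=ray(c1,a);o2,d2=ray(c2,b)
    for x,y in zip(d1,d2):
        s=np.linalg.lstsq(np.c_[x,-y],o2-o1,rcond=None)[0]
        p,q=o1+x*s[0],o2+y*s[1]; out.append(np.r_[(p+q)/2,np.linalg.norm(p-q)])
    return np.array(out)
def proj(c,P):
    R=np.array(c['rotation']).T
    return cv2.projectPoints(np.array(P,float).reshape(-1,3),cv2.Rodrigues(R)[0],-R@np.array(c['origin']),np.array(c['intrinsics']),np.array(c['dist_coeffs']))[0].reshape(-1,2)
E
python3 - <<'E'
from h import *
import pickle
np.set_printoptions(precision=4,suppress=True)
d={}
for n in ['side','top','wrist']:
    d[n]=cam(n,n+'0.png'); print(n,d[n]['origin'],np.array(d[n]['rotation']).tolist(),np.array(d[n]['intrinsics'])[0])
pickle.dump(d,open('d0.pkl','wb'))
print(telemetry.get_obs())
E
```

```text
pics
side [-0.0055 -0.639   0.9041] [-2.3060079194446894, -0.008592188358369723, -0.7515615499591686] [495.8563   0.     331.1734]
top [ 0.4697 -0.017   1.3146] [-3.0348468529888066, 0.005338968950003409, -1.5671756184494041] [534.0263   0.     311.39  ]
wrist [0.1253 0.5403 0.383 ] [2.8886428083017357, 0.0008228836106463078, 1.2114388000742171] [344.4927   0.     321.2747]
{'time_s': 0.15, 'qpos': array([ 1.1454,  0.3003,  1.5214, -0.    ,  1.3207, -0.0666]), 'joint_vel': array([-0.0011, -0.0027, -0.0036, -0.    ,  0.0007, -0.0024]), 'tau': array([  0.0025, -53.1951, -35.2827,   0.0709,   0.0235,  -0.0001]), 'ee_pos': array([0.1931, 0.5148, 0.1841]), 'eef_rot': array([-3.1408, -0.    ,  2.7828]), 'force': array([-0.0497,  0.2077, -0.2245]), 'moment': array([ 0.0243,  0.0344, -0.0174]), 'grip_force': 0.0, 'grip_width': 0.09418462483628989}
```

View pics/side0.png

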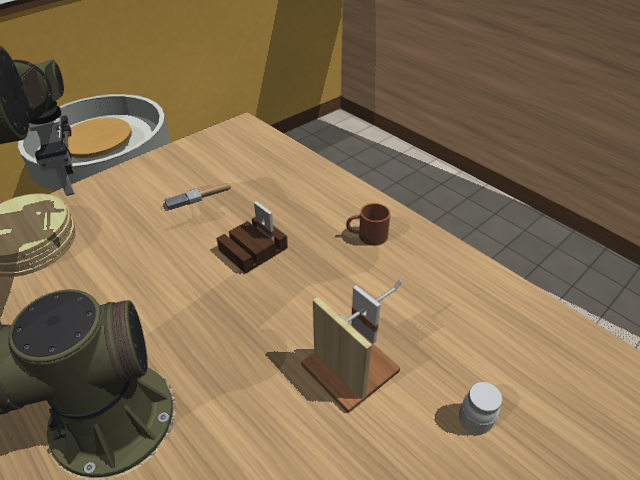

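View pics/top0.png

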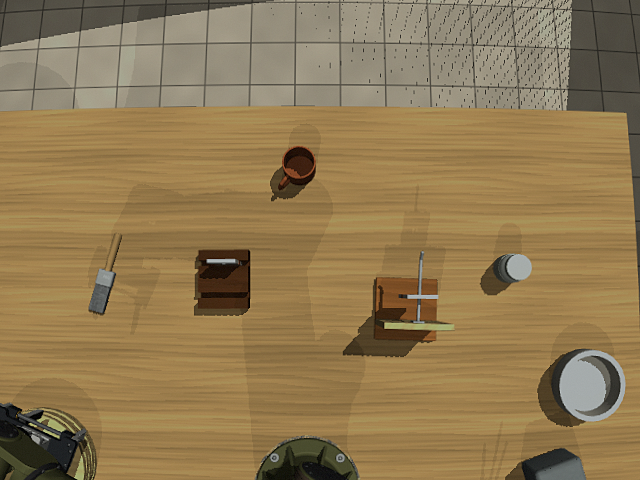

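Run:
```python
s=open('h.py').read()
s=s.replace("    if save:","    c['rotation']=Rn.from_euler('xyz',c['rotation']).as_matrix()\n    if save:")
open('h.py','w').write(s)
from h import *
import pickle
d=pickle.load(open('d0.pkl','rb'))
for n in d: d[n]['rotation']=Rn.from_euler('xyz',d[n]['rotation']).as_matrix()
pickle.dump(d,open('d0.pkl','wb'))
T=d['top']['pixels'];S=d['side']['pixels']
def crop(I,x,y,w,h,k): 
    return cv2.resize(I[y:y+h,x:x+w],(w*k,h*k),interpolation=cv2.INTER_CUBIC)[:,:,::-1]
a=crop(T,365,240,100,110,4);b=crop(S,295,270,110,145,4)
c=crop(T,185,240,75,75,4);e=crop(S,210,195,85,80,4)
M=np.zeros((600,800,3),np.uint8)
M[:440,:400]=a;M[:580,400-40+0:800]=crop(S,295,270,110,145,4)
cv2.imwrite('pics/z1.png',M)
M=np.zeros((480,800,3),np.uint8);M[:450,:450]=crop(T,185,240,75,75,6);M[:320,455:795]=e
cv2.imwrite('pics/z2.png',M)
print(np.array(d['top']['rotation']))
```

```text
[[ 0.00362065 -0.99430362  0.10652327]
 [-0.99997919 -0.00303127  0.00569428]
 [-0.00533894 -0.10654168 -0.9942939 ]]
```

View pics/z1.png

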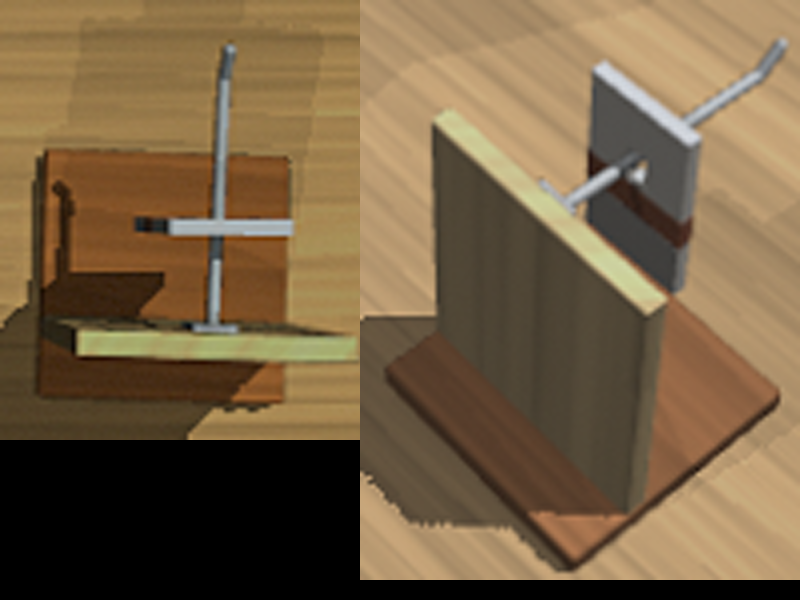

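View pics/z2.png

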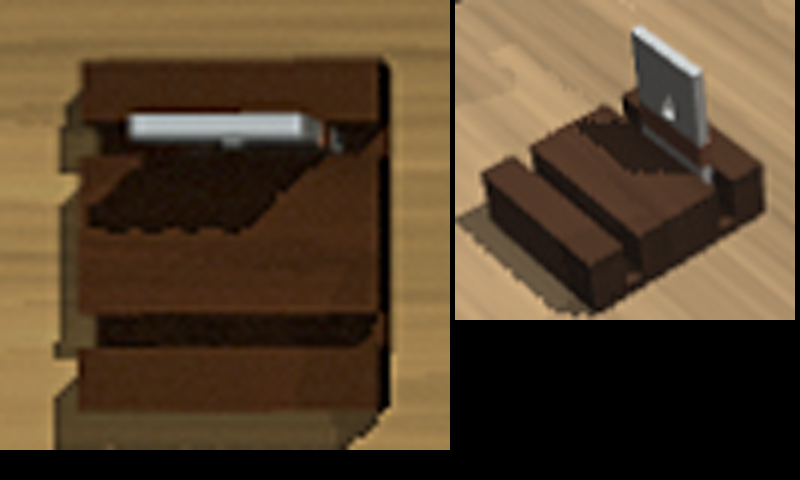

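```bash
cat >> h.py <<'E'
def uc(p,off,k): return (np.array(p,float)+.5)/k-.5+off
np.set_printoptions(precision=4,suppress=True)
E
python3 - <<'E'
from h import *
import pickle
d=pickle.load(open('d0.pkl','rb'));t=d['top'];s=d['side']
T=lambda p:uc(p,(365,240),4); S=lambda p:uc(np.array(p)-[360,0],(295,270),4)
print('tile top ends @.2125',plane(t,T([(168,226),(293,227)]),.2125))
tt=tri(t,T([(168,219),(293,220),(168,233),(293,234),(222,80),(230,48)]),s,S([(606,60),(701,134),(593,66),(694,143),(760,74),(783,41)]))
print('tile corners, bend, tip',tt)
print('foot corners z16mm', plane(t,T([(45,150),(290,156)]),.016), plane(s,S([(778,395)]),.016))
print('panel top', plane(t,T([(78,332),(78,357),(355,337),(355,360)]),.188), plane(s,S([(437,112),(448,110),(652,312),(666,302)]),.188))
T=lambda p:uc(p,(185,240),6); S=lambda p:uc(np.array(p)-[455,0],(210,195),4)
print('rack', plane(t,T([(80,60),(382,60),(80,410),(380,410)]),.045),'\nslot',plane(t,T([(80,312),(380,312),(80,348),(380,348)]),.045))
print('side rack',plane(s,S([(483,172),(600,262),(765,165)]),.045),'slot',plane(s,S([(513,158),(625,248),(530,147),(637,238)]),.045))
E
```

```text
tile top ends @.2125 [[ 0.4635 -0.2072  0.2125]
 [ 0.4628 -0.2723  0.2125]]
tile corners, bend, tip [[ 0.468  -0.2084  0.2112  0.0025]
 [ 0.4666 -0.2722  0.2136  0.0004]
 [ 0.4605 -0.2078  0.2122  0.0016]
 [ 0.46   -0.2729  0.213   0.0022]
 [ 0.5421 -0.2447  0.1753  0.0025]
 [ 0.5575 -0.2458  0.189   0.0005]]
foot corners z16mm [[ 0.5084 -0.1666  0.016 ]
 [ 0.5048 -0.3167  0.016 ]] [[ 0.5002 -0.3171  0.016 ]]
panel top [[ 0.408  -0.1635  0.188 ]
 [ 0.395  -0.1635  0.188 ]
 [ 0.4048 -0.3103  0.188 ]
 [ 0.3928 -0.3101  0.188 ]] [[ 0.4018 -0.1639  0.188 ]
 [ 0.4065 -0.1665  0.188 ]
 [ 0.394  -0.3136  0.188 ]
 [ 0.4023 -0.3141  0.188 ]]
rack [[0.5717 0.2626 0.045 ]
 [0.5722 0.1411 0.045 ]
 [0.4326 0.2595 0.045 ]
 [0.4336 0.14   0.045 ]] 
slot [[0.4713 0.2602 0.045 ]
 [0.4722 0.1405 0.045 ]
 [0.457  0.2599 0.045 ]
 [0.458  0.1403 0.045 ]]
side rack [[0.433  0.2555 0.045 ]
 [0.4404 0.1359 0.045 ]
 [0.5726 0.1367 0.045 ]] slot [[0.4552 0.2537 0.045 ]
 [0.4592 0.1355 0.045 ]
 [0.4697 0.2552 0.045 ]
 [0.4701 0.1377 0.045 ]]
```

carry_out:
  plan:
    - [[0,0,-10,0,0,0.12,40],[0,0,-10,0,0,0.12,40],[0,0,-10,0,0,0.12,40],[0,0,-10,0,0,0.12,40],[0,0,-10,0,0,0.12,40],[0,0,-10,0,0,0.12,40],[0,0,-10,0,0,0.12,40],[0,0,-10,0,0,0.12,40],[0,0,-10,0,0,0.12,40],[0,0,-10,0,0,0.12,40],[0,0,0,0,0,0.033,40]]

```text
time_s: 1.07
ee_pos: [0.1933, 0.5153, 0.2863]
eef_rot: [3.141, -0.002, 1.542]
force: [-0.4, -0.7, 0.4]
grip_width: 0.0399
grip_force: 0.0
```

carry_out:
  plan:
    - [[-34,13,0,0,0,0,40],[-34,13,0,0,0,0,40],[-34,13,0,0,0,0,40],[-34,13,0,0,0,0,40],[-34,13,0,0,0,0,40],[-34,13,0,0,0,0,40],[-34,13,0,0,0,0,40],[-34,13,0,0,0,0,40],[-34,13,0,0,0,0,40],[-34,13,0,0,0,0,40],[-34,13,0,0,0,0,40],[-34,13,0,0,0,0,40],[-34,13,0,0,0,0,40],[-34,13,0,0,0,0,40],[-34,13,0,0,0,0,40],[-34,13,0,0,0,0,40],[-34,13,0,0,0,0,40],[-34,13,0,0,0,0,40],[-34,13,0,0,0,0,40],[-34,13,0,0,0,0,40]]

```text
time_s: 2.73
ee_pos: [0.4389, -0.1723, 0.2844]
eef_rot: [-3.142, -0.0, 1.549]
force: [-0.7, 1.1, -0.0]
grip_width: 0.0404
grip_force: 0.0
```

carry_out:
  plan:
    - [[-20,10,0,0,0,0,40],[-20,10,0,0,0,0,40],[-10,6,0,0,0,0,40],[0,0,0,0,0,0,40],[0,0,0,0,0,0,40]]

```text
time_s: 3.15
ee_pos: [0.4635, -0.2208, 0.2841]
eef_rot: [-3.141, -0.001, 1.549]
force: [0.7, 0.7, 0.1]
grip_width: 0.0402
grip_force: 0.0
```

Run:
```python
from h import *
c=cam('wrist','w1.png'); print(c['origin']); o=telemetry.get_obs(); print(o['ee_pos'],o['force'])
print(proj(c,[[.4638,-.24,.2125],[.4638,-.208,.2125],[.4638,-.272,.2125],[.5421,-.2447,.1753],[.5575,-.2458,.189]]))
```

```text
[ 0.4652 -0.1486  0.4831]
[ 0.4635 -0.2203  0.2844] [-0.1924 -0.8779 -0.3104]
[[322.1722 263.4511]
 [321.3162 225.6323]
 [322.9812 299.1944]
 [406.0132 253.6845]
 [426.7782 258.9765]]
```

View pics/w1.png

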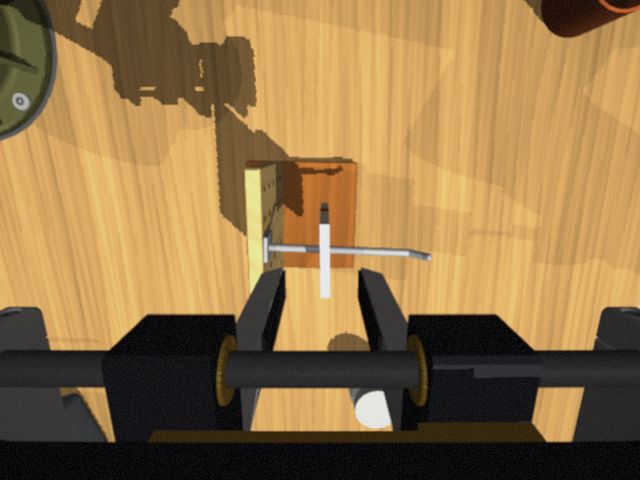

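carry_out:
  plan:
    - [[0,1,25,0,0,0,40],[0,0,25,0,0,0,40],[0,0,25,0,0,0,40],[0,0,15,0,0,0,40],[0,0,10,0,0,0,40],[0,0,4,0,0,0,40],[0,0,0,0,0,0,40],[0,0,0,0,0,0,24],[0,0,0,0,0,0,24],[0,0,0,0,0,0,24]]

```text
time_s: 4.03
ee_pos: [0.4651, -0.221, 0.1815]
eef_rot: [3.14, 0.001, 1.55]
force: [-0.4, -1.4, -0.0]
grip_width: 0.0252
grip_force: 0.0
```

Run:
```python
from h import *
o=telemetry.get_obs(); print(o['ee_pos'],o['force'],o['moment'],o['grip_width'])
S=cam('side');T=cam('top')
def cr(I,x,y,w,h,k): return cv2.resize(I['pixels'][y:y+h,x:x+w],(w*k,h*k),interpolation=cv2.INTER_CUBIC)[:,:,::-1]
M=np.zeros((580,800,3),np.uint8);M[:580,:400]=cr(S,310,250,100,145,4);M[:440,400:]=cr(T,365,240,100,110,4)
cv2.imwrite('pics/z3.png',M)
```

```text
[ 0.4651 -0.221   0.1815] [-0.4057 -1.3927 -0.0331] [-0.0834  0.0489 -0.0243] 0.025182301964880027
```

View pics/z3.png

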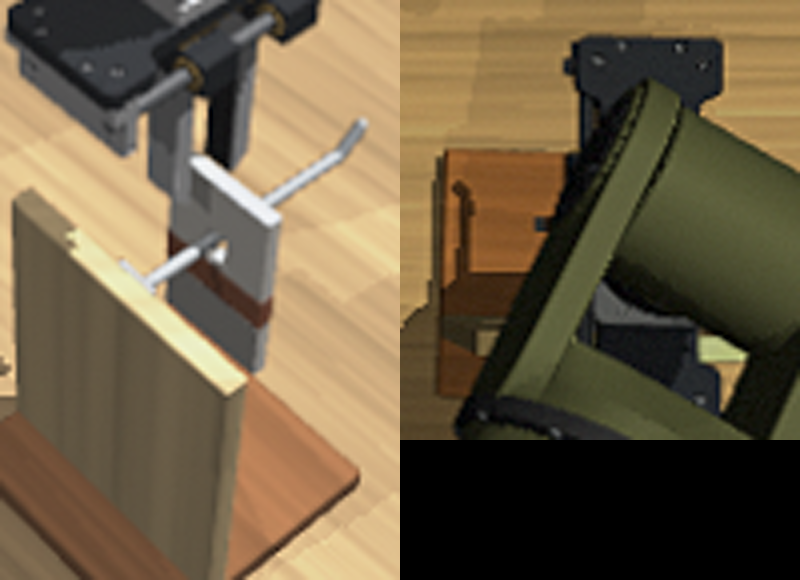

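carry_out:
  plan:
    - [[0,0,0,0,0,0,14],[0,0,0,0,0,0,10],[0,0,0,0,0,0,6],[0,0,0,0,0,0,4],[0,0,0,0,0,0,0],[0,0,0,0,0,0,0]]
  squeeze: 15

```text
time_s: 4.63
ee_pos: [0.4647, -0.2209, 0.1806]
eef_rot: [-3.142, 0.0, 1.55]
force: [0.0, -0.2, 1.0]
grip_width: 0.008
grip_force: 14.9
```

Run:
```python
from h import *
o=telemetry.get_obs(); print(o['ee_pos'],o['force'],o['moment'],o['grip_width'])
c=cam('wrist','w2.png')
```

```text
[ 0.4647 -0.2209  0.1806] [ 0.0438 -0.1777  1.0471] [-0.0264  0.1437  0.019 ] 0.007954887454390566
```

carry_out:
  plan:
    - [[0,0,-1,0,0,0,0],[0,0,-1,0,0,0,0],[0,0,-1,0,0,0,0],[0,0,0,0,0,0,0],[0,0,0,0,0,0,0]]

```text
time_s: 5.1
ee_pos: [0.4647, -0.2209, 0.1836]
eef_rot: [3.142, -0.0, 1.55]
force: [-0.1, 0.4, -1.3]
grip_width: 0.0079
grip_force: 14.9
```

carry_out:
  plan:
    - [[0,0,-1,0,0,0,0],[0,0,-1,0,0,0,0],[0,0,-1,0,0,0,0],[0,0,0,0,0,0,0],[0,0,0,0,0,0,0]]

```text
time_s: 5.52
ee_pos: [0.4648, -0.2209, 0.1866]
eef_rot: [3.141, 0.0, 1.55]
force: [1.0, -0.1, -1.7]
grip_width: 0.0078
grip_force: 14.9
```

Run:
```python
from h import *
import pickle
d=pickle.load(open('d0.pkl','rb'));t=d['top'];s=d['side']
I=cv2.cvtColor(np.ascontiguousarray(t['pixels']),cv2.COLOR_RGB2HSV).astype(int)
# wire rows: low saturation pixels within columns 412-428
pts=[]
for r in list(range(256,293))+list(range(302,320)):
    m=np.where(I[r,412:430,1]<60)[0]
    if len(m): pts.append((r,412+m.mean(),len(m)))
pts=np.array(pts)
a=plane(t,np.c_[pts[:,1],pts[:,0]],.175)
print(np.c_[pts,a[:,:2]][::3])
q=a[(pts[:,0]>260)]; k=np.polyfit(q[:,0],q[:,1],1); print('dy/dx',k,'y at .4642',np.polyval(k,.4642))
# side: triangulate by intersecting side rays with vertical plane of wire
S=lambda p:uc(np.array(p)-[360,0],(295,270),4)
o,dd=ray(s,S([(572,205),(600,187),(630,166),(692,121),(725,98),(758,76),(783,41)]))
L=(k[0]*o[0]+k[1]-o[1])/(dd[:,1]-k[0]*dd[:,0]); print(o+dd*L[:,None])
```

```text
[[256.     421.5      2.       0.549   -0.2469]
 [259.     421.       3.       0.5425  -0.2457]
 [262.     421.       3.       0.5361  -0.2456]
 [265.     420.       3.       0.5297  -0.2434]
 [268.     420.       3.       0.5232  -0.2433]
 [271.     420.       3.       0.5168  -0.2432]
 [274.     420.       3.       0.5104  -0.2431]
 [277.     420.       3.       0.504   -0.243 ]
 [280.     420.       3.       0.4976  -0.2429]
 [283.     419.5      2.       0.4912  -0.2417]
 [286.     419.       3.       0.4848  -0.2406]
 [289.     419.       3.       0.4784  -0.2405]
 [292.     419.       3.       0.472   -0.2404]
 [304.     418.       3.       0.4465  -0.2379]
 [307.     418.       3.       0.4402  -0.2379]
 [310.     418.       3.       0.4338  -0.2378]
 [313.     418.       3.       0.4275  -0.2377]
 [316.     418.       3.       0.4211  -0.2377]
 [319.     418.       3.       0.4148  -0.2376]]
dy/dx [-0.0642 -0.2101] y at .4642 -0.23992222392503634
[[ 0.4209 -0.2371  0.1688]
 [ 0.4384 -0.2383  0.1685]
 [ 0.4574 -0.2395  0.1695]
 [ 0.4976 -0.2421  0.1728]
 [ 0.5197 -0.2435  0.1738]
 [ 0.5424 -0.2449  0.174 ]
 [ 0.5577 -0.2459  0.189 ]]
```

carry_out:
  plan:
    - [[-0.2,4,-0.2,0,0,0,0],[-0.2,4,-0.2,0,0,0,0],[-0.2,4,-0.2,0,0,0,0],[-0.2,4,-0.2,0,0,0,0],[-0.1,4,-0.2,0,0,0,0],[0,0,0,0,0,0,0],[0,0,0,0,0,0,0]]

```text
time_s: 6.1
ee_pos: [0.4849, -0.2222, 0.1874]
eef_rot: [-3.141, -0.0, 1.55]
force: [0.2, -0.4, -1.6]
grip_width: 0.0078
grip_force: 14.9
```

carry_out:
  plan:
    - [[-0.2,4,-0.2,0,0,0,0],[-0.2,4,-0.2,0,0,0,0],[-0.2,4,-0.2,0,0,0,0],[-0.2,4,-0.2,0,0,0,0],[-0.1,4,-0.2,0,0,0,0],[0,0,0,0,0,0,0],[0,0,0,0,0,0,0]]

```text
time_s: 6.68
ee_pos: [0.5048, -0.2235, 0.1884]
eef_rot: [-3.141, -0.0, 1.55]
force: [0.5, 0.8, -1.3]
grip_width: 0.0077
grip_force: 14.9
```

carry_out:
  plan:
    - [[-0.2,4,-0.2,0,0,0,0],[-0.2,4,-0.2,0,0,0,0],[-0.2,4,-0.2,0,0,0,0],[-0.1,4,-0.2,0,0,0,0],[0,0,0,0,0,0,0],[0,0,0,0,0,0,0]]

```text
time_s: 7.18
ee_pos: [0.5208, -0.2245, 0.1892]
eef_rot: [-3.141, -0.0, 1.55]
force: [0.0, -0.3, -1.2]
grip_width: 0.0077
grip_force: 14.9
```

```bash
cat >> h.py <<'E'
def cr(I,x,y,w,h,k): return cv2.resize(I['pixels'][y:y+h,x:x+w],(w*k,h*k),interpolation=cv2.INTER_CUBIC)[:,:,::-1]
def off(n=4):
    o=telemetry.get_obs(); print(o['ee_pos'],o['force'],o['moment'])
E
python3 - <<'E'
from h import *
off()
S=cam('side');W=cam('wrist')
M=np.zeros((600,800,3),np.uint8);M[:600,:420]=cr(S,335,235,70,100,6);M[:390,420:]=cr(W,270,190,190,195,2)
cv2.imwrite('pics/z4.png',M)
E
```

```text
[ 0.5208 -0.2245  0.1892] [ 0.0477 -0.2771 -1.2027] [-0.0361  0.0701 -0.0087]
```

View pics/z4.png

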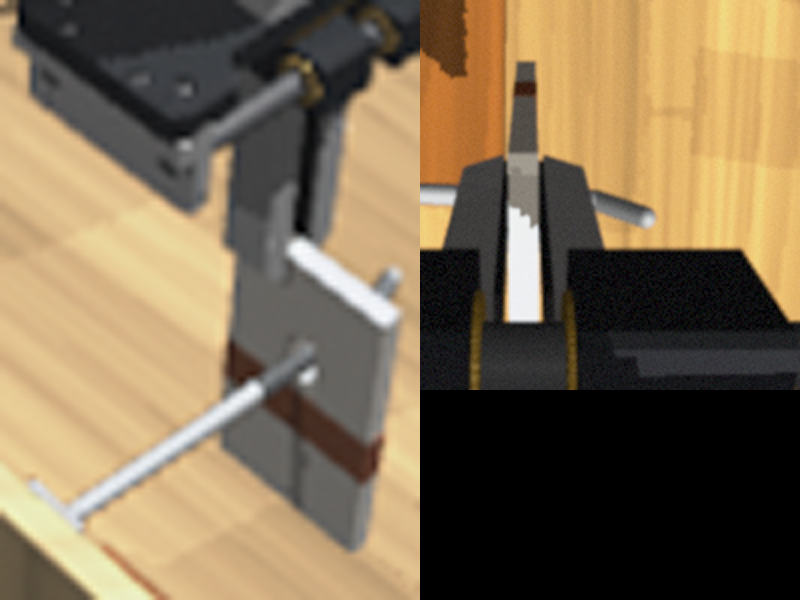

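carry_out:
  plan:
    - [[-0.2,4,-0.2,0,0,0,0],[-0.2,4,-0.2,0,0,0,0],[0,0,0,0,0,0,0],[0,-1,0,-0.08,0,0,0],[0,-1,0,-0.08,0,0,0],[0,-1,0,-0.08,0,0,0],[0,-1,0,-0.08,0,0,0],[0,-1,0,-0.08,0,0,0],[0,0,0,0,0,0,0],[0,0,0,0,0,0,0]]

```text
time_s: 8.12
ee_pos: [0.5232, -0.2253, 0.1892]
eef_rot: [2.743, 0.0, 1.549]
force: [1.0, -0.3, -0.9]
grip_width: 0.0078
grip_force: 15.0
```

Run:
```python
from h import *
off()
o=telemetry.get_obs();print(o['eef_rot'])
R=Rn.from_euler('xyz',o['eef_rot']).as_matrix();print(R)
print('hole',o['ee_pos']+R@[-.0185,0,.0121])
```

```text
[ 0.5232 -0.2253  0.1892] [ 1.0085 -0.273  -0.877 ] [-0.0835  0.3445  0.0168]
[2.7433 0.0001 1.549 ]
[[ 0.0218  0.9215  0.3878]
 [ 0.9998 -0.0201 -0.0085]
 [-0.0001  0.3878 -0.9217]]
hole [ 0.5275 -0.2439  0.1781]
```

carry_out:
  plan:
    - [[-0.1,2.8,1.0,0,0,0,0],[-0.1,2.8,1.0,0,0,0,0],[-0.1,2.8,1.0,0,0,0,0],[0,0,0,0,0,0,0],[0,0,0,0,0,0,0]]

```text
time_s: 8.53
ee_pos: [0.533, -0.2254, 0.1892]
eef_rot: [2.742, -0.0, 1.55]
force: [0.3, 0.5, -1.2]
grip_width: 0.0076
grip_force: 15.0
```

carry_out:
  plan:
    - [[-0.1,1.9,0.4,0,0,0,0],[-0.1,1.9,0.4,0,0,0,0],[0,0,0,0,0,0,0],[0,0,0,0,0,0,0]]

```text
time_s: 8.87
ee_pos: [0.5365, -0.2258, 0.1902]
eef_rot: [2.742, 0.0, 1.55]
force: [0.2, 0.5, -0.8]
grip_width: 0.0078
grip_force: 15.0
```

carry_out:
  plan:
    - [[-0.1,2.6,-0.8,0,0,0,0],[-0.1,2.6,-0.9,0,0,0,0],[0,0,0,0,0,0,0],[0,0,0,0,0,0,0]]

```text
time_s: 9.2
ee_pos: [0.5407, -0.2261, 0.194]
eef_rot: [2.741, 0.0, 1.55]
force: [-0.0, 0.4, -1.5]
grip_width: 0.0082
grip_force: 15.0
```

carry_out:
  plan:
    - [[-0.1,2.6,-0.9,0,0,0,0],[-0.1,2.6,-0.9,0,0,0,0],[0,0,0,0,0,0,0],[0,0,0,0,0,0,0]]

```text
time_s: 9.53
ee_pos: [0.5448, -0.2264, 0.1976]
eef_rot: [2.741, 0.0, 1.55]
force: [0.7, -0.2, -1.9]
grip_width: 0.0078
grip_force: 15.0
```

Run:
```python
from h import *
off()
o=telemetry.get_obs();R=Rn.from_euler('xyz',o['eef_rot']).as_matrix()
print('hole',o['ee_pos']+R@[-.0185,0,.0121])
S=cam('side');W=cam('wrist')
M=np.zeros((600,800,3),np.uint8);M[:600,:420]=cr(S,345,230,70,100,6);M[:390,420:]=cr(W,270,190,190,195,2)
cv2.imwrite('pics/z5.png',M)
```

```text
[ 0.5448 -0.2264  0.1976] [ 0.6987 -0.168  -1.8911] [-0.0538  0.388   0.0591]
hole [ 0.5491 -0.245   0.1864]
```

View pics/z5.png

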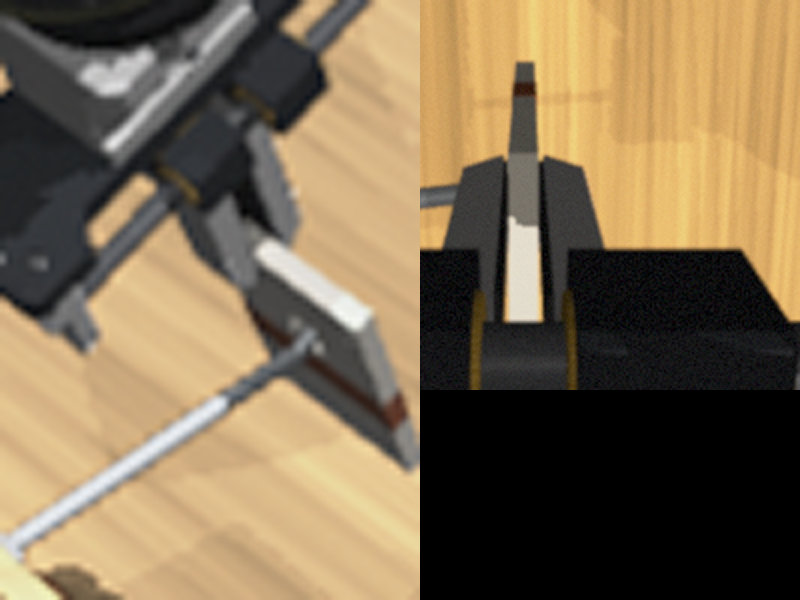

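carry_out:
  plan:
    - [[-0.1,2.6,-0.9,0,0,0,0],[-0.1,2.6,-0.9,0,0,0,0],[0,0,0,0,0,0,0],[0,0,0,0,0,0,0]]

```text
time_s: 9.97
ee_pos: [0.5489, -0.2267, 0.2013]
eef_rot: [2.741, 0.0, 1.55]
force: [-0.4, 0.4, -1.7]
grip_width: 0.0079
grip_force: 15.0
```

carry_out:
  plan:
    - [[-0.1,2.6,-0.9,0,0,0,0],[-0.1,2.6,-0.9,0,0,0,0],[0,0,0,0,0,0,0],[0,0,0,0,0,0,0]]

```text
time_s: 10.3
ee_pos: [0.553, -0.227, 0.205]
eef_rot: [2.741, 0.0, 1.55]
force: [-0.1, 0.1, -2.3]
grip_width: 0.0077
grip_force: 15.0
```

carry_out:
  plan:
    - [[-0.1,2.6,-0.5,0,0,0,0],[-0.1,2.6,-0.3,0,0,0,0],[0,2.6,-0.2,0,0,0,0],[0,0,0,0,0,0,0],[0,0,0,0,0,0,0]]

```text
time_s: 10.72
ee_pos: [0.5597, -0.2273, 0.2088]
eef_rot: [2.742, 0.0, 1.55]
force: [1.2, -0.1, -2.2]
grip_width: 0.0077
grip_force: 15.0
```

carry_out:
  plan:
    - [[0,3,0,0,0,0,0],[0,3,0,0,0,0,0],[0,0,0,0,0,0,0]]

```text
time_s: 10.97
ee_pos: [0.5656, -0.2274, 0.2114]
eef_rot: [2.741, 0.0, 1.55]
force: [-0.4, -0.4, -1.1]
grip_width: 0.0079
grip_force: 15.0
```

carry_out:
  plan:
    - [[0,4,0,0,0,0,0],[0,4,0,0,0,0,0],[0,4,0,0,0,0,0],[0,8,0,0,0,0,0],[0,0,0,0,0,0,0]]

```text
time_s: 11.38
ee_pos: [0.5848, -0.2279, 0.2197]
eef_rot: [2.741, 0.0, 1.55]
force: [0.2, -1.0, -1.0]
grip_width: 0.0079
grip_force: 15.0
```

Run:
```python
from h import *
off()
S=cam('side');T=cam('top')
M=np.zeros((520,800,3),np.uint8);M[:520,:400]=cr(S,340,220,100,130,4);M[:440,400:]=cr(T,365,220,100,110,4)
cv2.imwrite('pics/z6.png',M)
```

```text
[ 0.5848 -0.2279  0.2197] [ 0.202  -0.962  -0.9677] [-0.0746  0.3882 -0.011 ]
```

View pics/z6.png

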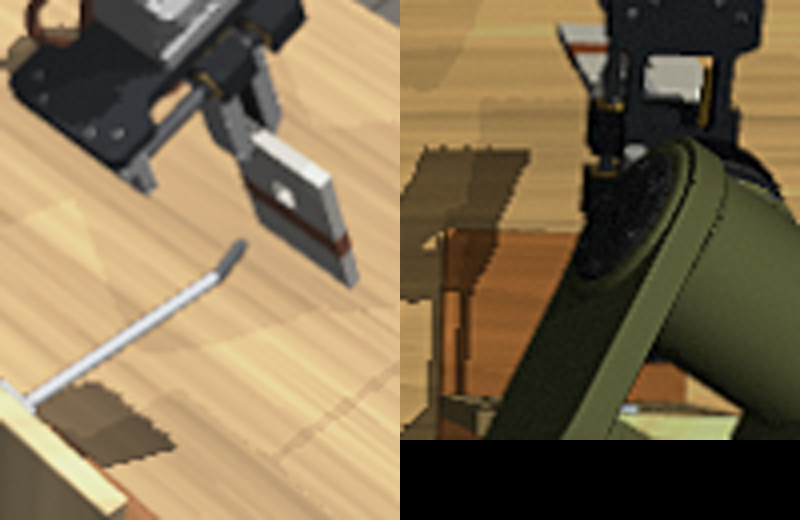

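carry_out:
  plan:
    - [[0,7.8,-18.4,0,0,0,0],[0,7.8,-18.4,0,0,0,0],[0,7.8,-18.4,0,0,0,0],[0,7.8,-18.4,0,0,0,0],[0,7.8,-18.4,0,0,0,0],[0,0,0,0.08,0,0,0],[0,0,0,0.08,0,0,0],[0,0,0,0.08,0,0,0],[0,0,0,0.08,0,0,0],[0,0,0,0.08,0,0,0],[0,0,0,0,0,-0.03,0],[0,0,0,0,0,0,0]]

```text
time_s: 12.48
ee_pos: [0.5842, -0.2277, 0.3177]
eef_rot: [-3.14, -0.001, 1.582]
force: [0.5, 0.3, -2.2]
grip_width: 0.0079
grip_force: 15.0
```

carry_out:
  plan:
    - [[10,-3,0,0,0,0,0],[20,-6,0,0,0,0,0],[24,-6,0,0,0,0,0],[24,-6,0,0,0,0,0],[24,-6,0,0,0,0,0],[24,-6,0,0,0,0,0],[24,-6,0,0,0,0,0],[24,-6,0,0,0,0,0],[24,-6,0,0,0,0,0],[24,-6,0,0,0,0,0],[24,-6,0,0,0,0,0],[24,-6,0,0,0,0,0],[24,-6,0,0,0,0,0],[24,-6,0,0,0,0,0],[24,-6,0,0,0,0,0],[24,-6,0,0,0,0,0],[24,-6,0,0,0,0,0],[24,-6,0,0,0,0,0],[24,-6,0,0,0,0,0],[9,-4,0,0,0,0,0]]

```text
time_s: 14.15
ee_pos: [0.463, 0.2203, 0.3192]
eef_rot: [3.141, -0.001, 1.581]
force: [-0.0, -0.5, -1.1]
grip_width: 0.0076
grip_force: 15.0
```

carry_out:
  plan:
    - [[0,0,0,0,0,0,0],[0,0,0,0,0,0,0]]

```text
time_s: 14.32
ee_pos: [0.4642, 0.2178, 0.3192]
eef_rot: [3.141, -0.0, 1.58]
force: [0.4, -0.8, -1.6]
grip_width: 0.0077
grip_force: 15.0
```

carry_out:
  plan:
    - [[0,0,20,0,0,0,0],[0,0,25,0,0,0,0],[0,0,25,0,0,0,0],[0,0,25,0,0,0,0],[0,0,25,0,0,0,0],[0,0,20,0,0,0,0],[0,0,15,0,0,0,0],[0,0,8,0,0,0,0],[0,0,0,0,0,0,0],[0,0,0,0,0,0,0]]

```text
time_s: 15.15
ee_pos: [0.4651, 0.2176, 0.1565]
eef_rot: [3.141, -0.0, 1.579]
force: [0.6, -0.3, -0.2]
grip_width: 0.0079
grip_force: 15.0
```

Run:
```python
from h import *
off()
S=cam('side');W=cam('wrist');T=cam('top')
import pickle; pickle.dump((S,W,T),open('d7.pkl','wb'))
M=np.zeros((600,800,3),np.uint8);M[:400,:360]=cr(S,205,165,90,100,4);M[:600,360:800]=cr(W,220,0,220,300,2)
M[400:600,:360]=cr(T,180,240,90,50,4)
cv2.imwrite('pics/z7.png',M)
```

```text
[0.4651 0.2176 0.1565] [ 0.5718 -0.3354 -0.2204] [-0.0292 -0.0126 -0.0692]
```

View pics/z7.png

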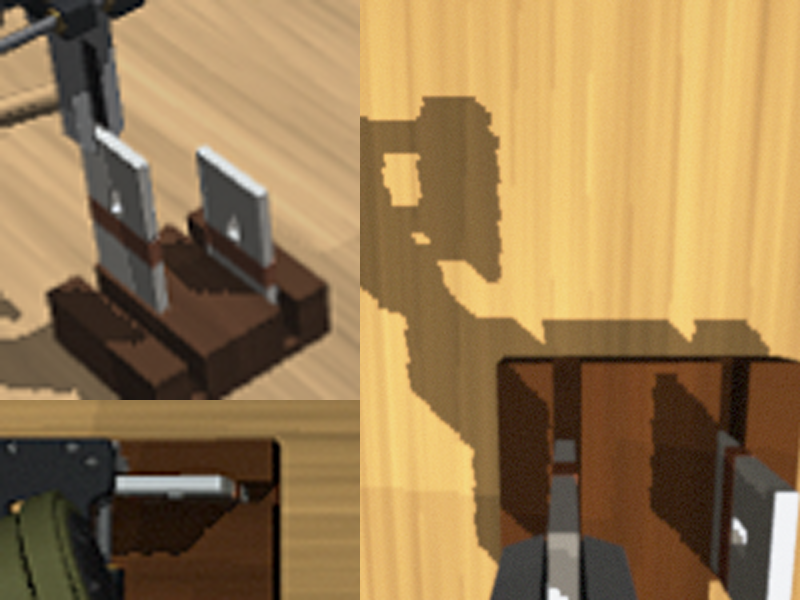

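Run:
```python
from h import *
import pickle
S,W,T=pickle.load(open('d7.pkl','rb'))
U=lambda p:uc(np.array(p)-[360,0],(220,0),2)
print('slot edges',plane(W,U([(555,365),(581,365),(553,430),(581,430)]),.045))
print('rack edges',plane(W,U([(499,360),(798,360)]),.045))
print('tile far bottom',plane(W,U([(554,440),(576,440)]),.0725),'far top at z .1305', )
for r in (370,395,420,430): print(r, np.round(cv2.cvtColor(np.ascontiguousarray(W['pixels']),cv2.COLOR_RGB2GRAY)[r//2,310:338]))
```

```text
slot edges [[0.4615 0.2615 0.045 ]
 [0.4731 0.2615 0.045 ]
 [0.4607 0.2319 0.045 ]
 [0.4735 0.232  0.045 ]]
rack edges [[0.4365 0.2635 0.045 ]
 [0.5702 0.2645 0.045 ]]
tile far bottom [[0.4615 0.2328 0.0725]
 [0.4707 0.2329 0.0725]] far top at z .1305
370 [72 73 72 70 72 71 54 36 35 33 30 24 36 39 36 35 31 41 36 36 49 68 73 77
 73 73 80 76]
395 [74 79 72 75 74 66 60 46 33 40 39 38 38 38 38 31 36 35 38 36 50 74 78 75
 78 78 74 77]
420 [37 33 40 41 54 70 54 43 35 36 31 38 40 38 30 38 35 31 30 34 43 74 75 79
 76 78 78 76]
430 [37 38 36 56 71 73 55 41 40 39 33 25 33 32 41 30 39 37 37 36 52 68 80 80
 77 77 79 83]
```

carry_out:
  plan:
    - [[0,1,6,0,0,0,0],[0,0,6,0,0,0,0],[0,0,6,0,0,0,0],[0,0,5,0,0,0,0],[0,0,4,0,0,0,0],[0,0,3,0,0,0,0],[0,0,0,0,0,0,0]]

```text
time_s: 15.88
ee_pos: [0.4654, 0.2181, 0.1251]
eef_rot: [-3.141, 0.0, 1.58]
force: [-0.4, 0.1, -1.7]
grip_width: 0.0083
grip_force: 15.0
```

carry_out:
  plan:
    - [[0,0,3,0,0,0,0],[0,0,3,0,0,0,0],[0,0,3,0,0,0,0],[0,0,3,0,0,0,0],[0,0,0,0,0,0,0]]

```text
time_s: 16.3
ee_pos: [0.4654, 0.2181, 0.1132]
eef_rot: [-3.141, 0.0, 1.58]
force: [0.6, -0.2, -1.7]
grip_width: 0.0075
grip_force: 15.0
```

Inside the slot freely (bottom ≈ 0.029, below the 0.045 rack top). Continuing to the floor.

carry_out:
  plan:
    - [[0,0,3,0,0,0,0],[0,0,3,0,0,0,0],[0,0,3,0,0,0,0],[0,0,3,0,0,0,0],[0,0,2,0,0,0,0],[0,0,0,0,0,0,0]]

```text
time_s: 16.8
ee_pos: [0.4654, 0.2181, 0.0993]
eef_rot: [-3.141, 0.0, 1.58]
force: [0.3, -0.5, -0.5]
grip_width: 0.0078
grip_force: 15.0
```

carry_out:
  plan:
    - [[0,0,1,0,0,0,0],[0,0,1,0,0,0,0],[0,0,0,0,0,0,0],[0,0,0,0,0,0,0]]

```text
time_s: 17.13
ee_pos: [0.4657, 0.2181, 0.0979]
eef_rot: [3.142, -0.0, 1.58]
force: [-0.4, -0.0, -1.4]
grip_width: 0.0077
grip_force: 15.0
```

carry_out:
  plan:
    - [[0,0,1,0,0,0,0],[0,0,1,0,0,0,0],[0,0,0,0,0,0,0],[0,0,0,0,0,0,0]]

```text
time_s: 17.47
ee_pos: [0.4656, 0.2182, 0.0958]
eef_rot: [-3.142, 0.0, 1.58]
force: [-0.2, -0.1, -1.7]
grip_width: 0.0084
grip_force: 15.0
```

carry_out:
  plan:
    - [[0,0,0.8,0,0,0,0],[0,0,0,0,0,0,0],[0,0,0,0,0,0,0]]

```text
time_s: 17.72
ee_pos: [0.466, 0.2184, 0.0955]
eef_rot: [3.141, -0.001, 1.58]
force: [-0.0, 1.2, 4.3]
grip_width: 0.0081
grip_force: 15.0
```

carry_out:
  plan:
    - [[0,0,-0.4,0,0,0,9],[0,0,0,0,0,0,11],[0,0,0,0,0,0,15],[0,0,0,0,0,0,25],[0,0,0,0,0,0,40],[0,0,0,0,0,0,40],[0,0,0,0,0,0,40]]

```text
time_s: 18.3
ee_pos: [0.4656, 0.2181, 0.0954]
eef_rot: [-3.141, 0.0, 1.58]
force: [-0.0, -0.8, 0.7]
grip_width: 0.0376
grip_force: 0.0
```

carry_out:
  plan:
    - [[0,0,-3,0,0,0,40],[0,0,-8,0,0,0,40],[0,0,-12,0,0,0,40],[0,0,-20,0,0,0,40],[0,0,-30,0,0,0,40],[0,0,-30,0,0,0,40],[0,0,-30,0,0,0,40],[20,-20,-10,0,0,0,40],[30,-20,0,0,0,0,40],[30,-20,0,0,0,0,40],[30,-20,0,0,0,0,40],[30,-20,0,0,0,0,40],[30,-20,0,0,0,0,40],[0,0,0,0,0,0,40],[0,0,0,0,0,0,40]]

```text
time_s: 19.55
ee_pos: [0.3432, 0.388, 0.239]
eef_rot: [3.141, -0.0, 1.583]
force: [0.0, -0.4, -0.1]
grip_width: 0.0399
grip_force: 0.0
```

Run:
```python
from h import *
import pickle
off()
T=cam('top','t8.png');S=cam('side','s8.png')
def quad(c,lo,x0,x1,y0,y1):
    I=cv2.cvtColor(np.ascontiguousarray(c['pixels']),cv2.COLOR_RGB2HSV)
    m=((I[...,1]<50)&(I[...,2]>lo)).astype(np.uint8); m[:y0]=0;m[y1:]=0;m[:,:x0]=0;m[:,x1:]=0
    n,l,s,ce=cv2.connectedComponentsWithStats(m)
    return [(s[i],ce[i]) for i in range(1,n) if s[i][4]>25]
for s,ce in quad(T,150,185,260,240,330):
    x,y,w,h,a=s; print('top',s,plane(T,[(x-.5,y+h/2-.5),(x+w-.5,y+h/2-.5)],.127))
for n in (S,):
    for s,ce in quad(n,60,205,300,180,280): print('side',s,ce)
d=pickle.load(open('d0.pkl','rb'))
for s,ce in quad(d['top'],150,185,260,240,330):print('top0',s)
# upright check: predicted pixels of tile corners in side view
print(proj(S,[[.4655,.199+a*.032,z] for z in (.127,.045) for a in (-1,1)]))
```

```text
[0.3432 0.388  0.239 ] [ 0.0388 -0.3604 -0.1014] [-0.1101  0.0753 -0.0076]
top [207 259  28   3  84] [[0.5418 0.2245 0.127 ]
 [0.5421 0.1614 0.127 ]]
top [203 294  28   3  84] [[0.4637 0.2319 0.127 ]
 [0.4642 0.169  0.127 ]]
side [254 201  19  31 334] [263.4341 215.8174]
side [227 213  20  31 325] [237.0831 227.7969]
side [257 226  18  15  30] [266.1    233.6333]
side [231 238  18  16  36] [240.7778 246.1111]
top0 [207 259  28   3  84]
[[243.1769 224.3637]
 [228.2346 212.1017]
 [246.7421 249.0505]
 [232.3035 236.6126]]
```

```bash
python3 -c "
from station import ctrl; print(ctrl.hand_in())"
```

```text
the job is handed in; nothing more can be done
None
```

I took the glaze tile off the peg, stood it upright on the floor of the rack's empty slot, let go and handed the job in at about 20 s; no force reading taken between moves passed about 2.3 N at the peg, and the other tile had not moved.

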